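Set the filter slide of a photometer by its clicks and take the reading

TASK

Get the soil extract read on the bench photometer, only pushing gently with the fingers, never pinching: slide the black filter lever back to its home stop (the end with the longest index mark), then push it along to the third click from there and leave it, without running on to the fourth. With the filter set and the light shield tipped shut over the sample well, press the large read key fully down and let it go; do not read with the shield up or on another filter. Do not shove or lift the photometer, and leave the things round it where they stand.

Things in the scene. Friction and masses are not known exactly. Their poses are not given: they have to be found in the camera images.
- photometer: pale grey instrument standing loose on rubber feet, about 3.5 kg, 200 mm deep (its x) by 260 mm wide (y), flat top face 75 mm up. Origin at the centre of its underside; x points to its back (away from the user), y to its left, z up. Display frame (5 mm high) at back left, filter slide front left, sample well and shield back right, read key front right
- filter_lever (a joint): travel in m: 0 at the home stop, the left (+y) end of its slot, growing as it goes to the instrument's right (-y). A sprung roller clicks into a notch every 14 mm: home 0, clicks at 0.014, 0.028, 0.042, 0.056, 0.070 (far stop). Leaving a notch takes about 4.5 N; past the half-way crest it jumps on into the next and stays. Starts anywhere from first to third click
- lever_top (a point): centre of the top of the lever, a black cap 20 mm (x) by 11 mm (y, its way of sliding) by 24 mm high on a thin stem; top 34 mm, underside 10 mm above the top face. Its slot is in a dark grey plate with six white index marks in front of it, one per notch, the longest at home; at home it is 85 mm left of the instrument's middle and 30 mm in front
- light_shield (a joint): angle of the light shield in rad: 0 shut flat over the sample well, about 1.95 at the start, where it leans back against its stop. Pushed forward from behind past the upright (below about 1.2) it falls shut by itself
- shield_edge (a point): middle of the free edge of the light shield, a black cover 50 mm wide (y), 12 mm deep, reaching 56 mm from its hinge, which lies along the instrument's y, 66 mm behind and 72 mm right of its middle, 6 mm above the top face. Open, its outer face looks to the back and its edge stands about 55 mm above the top face
- read_key (a joint): how far the read key is pressed in m: 0 up, 0.004 fully down; a spring resists with 1.5 N at first and 4 N at the bottom
- read_key_top (a point): centre of the top of the read key: the largest key, grey, 24 mm (x) by 34 mm (y), at the front right of the top face, 64 mm in front and 72 mm right of the instrument's middle, 8 mm above the top face; it is pressed straight down
- moisture_can_0: open moisture can, light metal, 55 mm across, 30 mm high, beside the instrument; origin at the centre of its underside (bystander)
- moisture_can_1: open moisture can, light metal, 56 mm across, 30 mm high, beside the instrument; origin at the centre of its underside (bystander)
- spare_vial: spare glass sample vial with a white cap, 25 mm across, 60 mm high, standing on the other side of the instrument; origin at the centre of its underside (bystander)
- stopwatch: flat black stopwatch, 70x58x16 mm, beside the instrument; origin at the centre of its underside (bystander)

How it is judged:
By the outcome, as a careful person would: the job done as asked, in the order asked, and still so for the second after the job is handed in, with the robot touching nothing.
It also fails if it takes over 67 s, if anything falls off the work surface, if the arm or the gripper's body presses on something with over 40 N, if the wrist force passes 120 N, or if a joint passes its speed limit or range.

ROBOT

A 6-joint arm with a two-finger parallel gripper is mounted at the origin on a cart in front of the work surface, level with it; the furniture and walls round the work are solid. World frame = base frame: x ahead of the robot, y to its left, z up, the work surface at z = 0. Lengths are in m, angles in rad, forces in N, time in s.
With the tool pointing down it reaches from about 0.325 to 0.85 m from the base axis. Payload 4.4 kg.
Tool frame: the origin (TCP) lies on the centre line of the jaws, within the pads' length; the fingertips stand 17 mm ahead of it and the grasp point (between the pads) lies 2 mm behind it; z points along the fingers, y is the line along which they close (so a half turn about z gives the same grasp; the last joint's range is limited). The gripper opens to 94 mm and grips with 3 to 60 N. Pads are 16 mm wide; open, the fingers measure 119 mm over their backs; the gripper's body (75 mm by 177 mm) begins 78 mm behind the grasp point.
Start: joints at [1.149, 0.207, 1.542, -0, 1.393, -0.15], TCP at [0.154, 0.554, 0.222] pointing down, gripper open.
Joint ranges: [-2.73, 2.73], [-0.86, 2.22], [0.23, 2.46], [-1.11, 4.25], [0.08, 2.63], [-2.82, 2.82]. Speed limits (rad/s): [2.79, 2.79, 3.14, 3.14, 3.14, 3.14].

INTERFACE

Orientations are given as a unit quaternion [w, x, y, z].
In Python, from workcell import get_state, imaging, r, finder gives the robot as it stands.
- The arm moves only by the shell command python3 -m jog 'ROWS' [OPENING]. ROWS is JSON, a list of rows, each an object of numbers: "tx", "ty", "tz": the shift along the tool's x, y, z in units of 40 mm (1.0 is 40 mm); "wx", "wy", "wz": the turn, a rotation vector about the tool's x, y, z in degrees. A call has 1 to 8 rows; each row is the pose to reach, as a shift and turn from the pose commanded when the call began, along the tool's axes at that moment; what a row does not reach only later rows make up. A row lasts 1/12 s, in which the tool goes at most 41.7 mm and 7.16 degrees, less where a joint would pass 70% of its speed; a pose out of reach is approached as far as the arm can. A call with a gripper value outside its range is refused whole. OPENING is the finger opening in mm, from 0 to 94, set as the call begins (- or left out, the last holds). The fingers move at their own pace and stop on an object; the grip force is fixed at half the most. Time passes only in rows, so rows that repeat a pose let the fingers close. It gives the time, the measured TCP pose, the force, the opening and the grip force at its end, in the units of the state.
- get_state(): the state, without advancing time (a new reading comes with each control period).
- imaging.snapshot(name): name is "scene" or "top"; returns the picture (384x512x3 uint8, blue, green, red); there is no depth.
- imaging.get_calibration(name): a dict with "K" (3x3 intrinsics, pixels), "k1" (the pictures are not rectified: a ray, as slopes to the right and down, at radius r is drawn at 1 + k1 r^2 times it, then the intrinsics apply), "camera_from_world" (4x4, takes a point from world to camera coordinates). Camera axes: x right, y up, looking along -z (the intrinsics and any distortion apply to the point x, -y, -z); pixel columns grow to the right and rows downward; lengths in m; the calibration is good to about 2 mm. A picture is of the moment at which its call begins. get_calibration takes no time and is no camera call.
- r.finish_job(): hands the job in; it is judged then, once.
Trained networks look in the newest picture that a camera, given by its name, has taken for a name from the list of things; names that differ only in an ending like _2 or _b are one class to them, and where a whole thing is asked for, a point or a joint stands for the part that bears it (a point fixed in the world has none). Each returns a list of dicts, best first, with "confidence" (0 to 1); they miss things now and then, are a little off and sometimes report something else, mostly with a low value. They report only what shows in the picture. A call takes as long as a camera call.
- finder.outline_of(label, camera): "region" (384x512 bool, what is visible of it).
- finder.place_of(label, camera): "xyz" ([x, y, z] in m, in the coordinates of the camera as it stood for that picture, good to about 4 mm: a listed point, or the origin of a listed thing).
The state is a dict: "t": time; "qpos": joint angles; "qd": joint speeds; "joint_torque": joint torques, N m; "eef_pos": TCP position; "tcp_rot": TCP orientation; "ft_force": force on the tool from outside, world axes, zero at the start; "torque": the same for the moment, N m; "width": finger opening in m; "gripper_force": force on a finger pad.
Only numpy, scipy, OpenCV 4.12 (cv2) and the standard library are available. Lean on these libraries where they do the work, as an engineer would, in place of code of your own. Each camera call takes 0.05 s, during which the arm holds its last target. There are 200 camera calls.

## Working session

There is one attempt and no reset: what is moved stays moved. The work goes in short steps, Python scripts to look and compute and a shell command to move; the robot and the scene stay as the last step left them, time stands still between calls to the robot, and variables do not carry over. Pictures are saved under pics/ and viewed, at most 10 in all, crops included, and the job is handed in when it is done.

```bash
mkdir -p pics; cat > h.py <<'E'
import numpy as np, cv2
from workcell import get_state, imaging, r, finder
from scipy.spatial.transform import Rotation as R
def towld(cam,p):
    T=np.linalg.inv(np.array(imaging.get_calibration(cam)["camera_from_world"])); return T[:3,:3]@np.array(p)+T[:3,3]
def places(cam,labels):
    for l in labels:
        for d in finder.place_of(l,cam)[:2]: print(cam,l,round(d["confidence"],2),towld(cam,d["xyz"]).round(4))
def px(cam,p):
    c=imaging.get_calibration(cam); T=np.array(c["camera_from_world"]); q=T[:3,:3]@np.array(p)+T[:3,3]
    s=np.array([q[0],-q[1]])/-q[2]; s=s*(1+c["k1"]*(s@s)); K=np.array(c["K"]); return (K@[s[0],s[1],1])[:2]
def ray(cam,uv,z):
    from scipy.optimize import fsolve
    f=lambda a: px(cam,[a[0],a[1],z])-np.array(uv)
    return fsolve(f,[0.5,0])
def st():
    s=get_state(); print(round(s["t"],2),np.round(s["eef_pos"],4),np.round(s["tcp_rot"],4),np.round(s["ft_force"],2),s["width"])
E
python3 - <<'E'
from h import *
a=imaging.snapshot("scene");b=imaging.snapshot("top")
cv2.imwrite("pics/a.png",a);cv2.imwrite("pics/b.png",b)
for c in("top","scene"): places(c,["photometer","lever_top","shield_edge","read_key_top","moisture_can_0","spare_vial","stopwatch"])
st(); print(R.from_quat(np.roll(get_state()["tcp_rot"],-1)).as_matrix().round(3))
E
```

```text
top photometer 0.98 [0.4962 0.0677 0.0015]
top lever_top 0.6 [0.4702 0.1307 0.1095]
top lever_top 0.19 [ 0.4974  0.0692 -0.0009]
top shield_edge 0.68 [ 0.5829 -0.006   0.1331]
top read_key_top 0.44 [0.4204 0.0064 0.0834]
top read_key_top 0.24 [ 0.5114  0.2692 -0.0024]
top moisture_can_0 0.85 [ 0.5972  0.2739 -0.006 ]
top moisture_can_0 0.73 [ 0.5102  0.2707 -0.0023]
top spare_vial 0.53 [ 0.4788 -0.094   0.0011]
top stopwatch 0.66 [ 0.4159  0.2883 -0.0042]
scene photometer 0.89 [ 0.4978  0.071  -0.004 ]
scene lever_top 0.61 [0.4732 0.1361 0.1081]
scene shield_edge 0.84 [ 0.5793 -0.0126  0.1292]
scene read_key_top 0.76 [0.4237 0.0052 0.0815]
scene moisture_can_0 0.65 [ 0.5129  0.2678 -0.0017]
scene moisture_can_0 0.58 [0.5974 0.28   0.0017]
scene spare_vial 0.97 [ 4.794e-01 -8.990e-02 -3.000e-04]
scene stopwatch 0.56 [ 0.4222  0.2846 -0.0052]
0.8 [0.1538 0.5541 0.2225] [-0.      0.135   0.9908  0.    ] [-0.49 -0.24 -0.24] 0.09395194589879169
[[-0.964  0.268 -0.   ]
 [ 0.268  0.964  0.   ]
 [ 0.     0.    -1.   ]]
```

View pics/a.png

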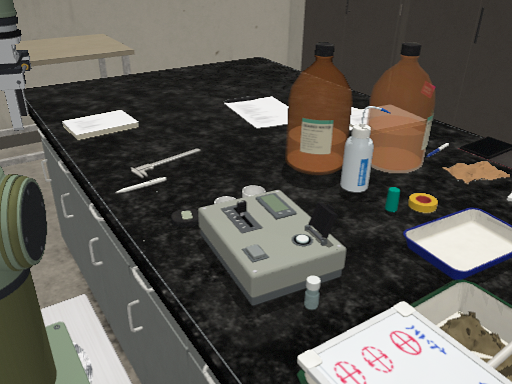

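View pics/b.png

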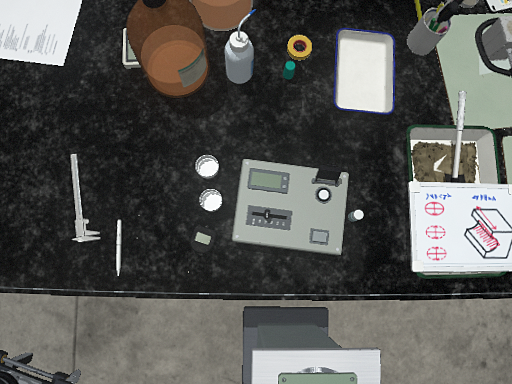

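The scene view shows the photometer at about (270,240). In the top view its corners are near (245,160), (349,168), (340,254) and (234,240), with the lever near (267,214), the shield near (328,174) and the key near (319,236). Next I fit the pose from the corners and enlarge the view.

```bash
python3 - <<'E'
from h import *
b=cv2.imread("pics/b.png")
imaging.snapshot("top")
m=finder.outline_of("photometer","top")[0]["region"].astype(np.uint8)
pts=np.argwhere(m)[::3]
W=np.array([ray("top",(v,),0.075) if 0 else ray("top",(u,v),0.075) for v,u in pts])
(cx,cy),(w,h),ang=cv2.minAreaRect(W.astype(np.float32)); print(cx,cy,w,h,ang)
c=cv2.resize(b[150:265,225:375],None,fx=5,fy=5,interpolation=cv2.INTER_CUBIC)
cv2.imwrite("pics/c.png",c)
E
```

```text
Traceback (most recent call last):
  File "h.py", line 15, in ray
    return fsolve(f,[0.5,0])
  File "h.py", line 14, in <lambda>
    f=lambda a: px(cam,[a[0],a[1],z])-np.array(uv)
                ~~^^^^^^^^^^^^^^^^^^^
  File "h.py", line 10, in px
    c=imaging.get_calibration(cam); T=np.array(c["camera_from_world"]); q=T[:3,:3]@np.array(p)+T[:3,3]
ValueError: time passes only in moves, steps and waits
```

```bash
sed -i 's/^def towld/import functools\ncal=functools.lru_cache(None)(imaging.get_calibration)\ndef towld/; s/imaging.get_calibration(cam)/cal(cam)/' h.py
cat > fit.py <<'E'
from h import *
from scipy.optimize import least_squares
b=imaging.snapshot("top"); cv2.imwrite("pics/cur.png",b)
m=finder.outline_of("photometer","top")[0]["region"].astype(np.uint8)
box=cv2.findContours(m,cv2.RETR_EXTERNAL,cv2.CHAIN_APPROX_NONE)[0]
hull=cv2.convexHull(max(box,key=len))
W=np.array([ray("top",p[0],0.075) for p in hull])
(cx,cy),(w,h),ang=cv2.minAreaRect(W.astype(np.float32)); print("rect",cx,cy,w,h,ang)
E
python3 - <<'E'
from fit import *
# fit from feature pixels on original: network points
P={(-.064,-.072):[.422,.0058],(.08,-.072):[.581,-.0093]}
c=cv2.resize(b[150:265,225:375],None,fx=5,fy=5,interpolation=cv2.INTER_CUBIC)
cv2.imwrite("pics/c.png",c)
print("corner z.075",[ray("top",p,.075).round(4) for p in [(245,160),(349,168),(340,254),(234,240)]])
E
```

```text
rect 0.4984772801399231 0.071938157081604 0.26042672991752625 0.21441073715686798 83.79320526123047
corner z.075 [array([0.6017, 0.1839]), array([ 0.5878, -0.0673]), array([ 0.3819, -0.0414]), array([0.4112, 0.206 ])]
```

View pics/c.png

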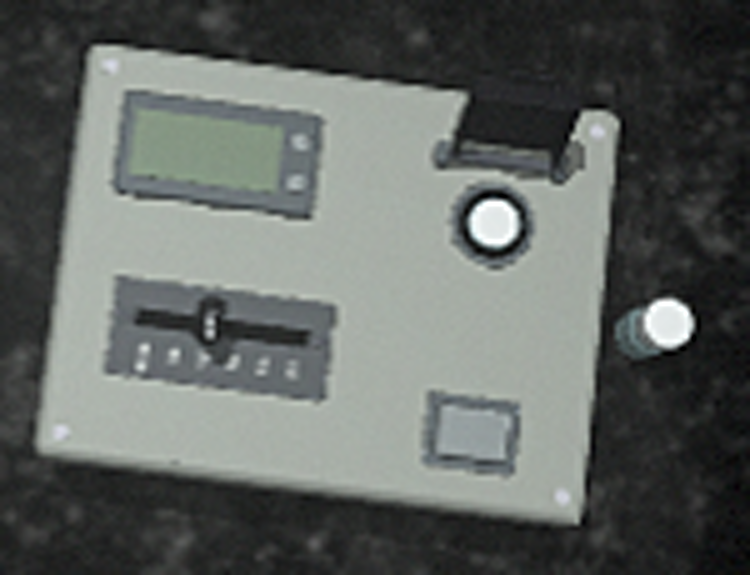

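The crop (5x, offset 225,150) shows the lever at crop (211,325), about the second click. The longest mark is at the left (142,357), the key at (471,432), and the corner screws at (110,65), (597,131), (562,497) and (60,432).

```bash
python3 - <<'E'
from h import *
f=lambda u,v,z: ray("top",(225+(u-2)/5,150+(v-2)/5),z)
S=np.array([f(*p,.075) for p in [(110,65),(597,131),(562,497),(60,432)]]); print(S.round(4))
c=S.mean(0); y=(S[0]+S[3]-S[1]-S[2]); x=S[0]+S[1]-S[2]-S[3]
print("c",c,"yaw",np.degrees(np.arctan2(-y[0],y[1])),np.degrees(np.arctan2(x[1],x[0])))
key=f(471,432,.083);lev=f(211,322,.109);sl=(f(137,318,.076)+f(312,338,.076))/2; home=f(142,357,.076)
for yw in (-6,-7):
  a=np.radians(yw);Rm=np.array([[np.cos(a),-np.sin(a)],[np.sin(a),np.cos(a)]])
  for n,p in dict(key=key,lev=lev,slot=sl,home=home).items(): print(yw,n,p.round(4),(Rm.T@(p-c)).round(4))
for p in [[.422,.0058],[.5793,-.0126],[.5829,-.006]]: print((Rm.T@(np.array(p)-c)).round(4))
E
```

```text
[[ 0.5954  0.1799]
 [ 0.5682 -0.0546]
 [ 0.3935 -0.0345]
 [ 0.4205  0.2002]]
c [0.49440974 0.0727639 ] yaw -6.594588071766215 -6.579024337290556
-6 key [0.4228 0.0098] [-0.0646 -0.0701]
-6 lev [0.4692 0.1326] [-0.0313  0.0569]
-6 slot [0.4702 0.1242] [-0.0295  0.0486]
-6 home [0.4559 0.1627] [-0.0477  0.0854]
-7 key [0.4228 0.0098] [-0.0634 -0.0712]
-7 lev [0.4692 0.1326] [-0.0323  0.0564]
-7 slot [0.4702 0.1242] [-0.0303  0.0481]
-7 home [0.4559 0.1627] [-0.0491  0.0845]
[-0.0637 -0.0753]
[ 0.0947 -0.0744]
[ 0.0974 -0.0674]
```

```bash
cat > go.py <<'E'
import sys
from h import *
C=np.array([.4945,.0725]);YAW=-6.6
def inst(p): a=np.radians(YAW);M=np.array([[np.cos(a),-np.sin(a)],[np.sin(a),np.cos(a)]]);return C+M@np.array(p)
def go(x,y,ztip,off=(0,0)):
    s=get_state();Q=R.from_quat(np.roll(s["tcp_rot"],-1))
    tgt=R.from_matrix((lambda a:np.array([[-np.cos(a),-np.sin(a),0],[-np.sin(a),np.cos(a),0],[0,0,-1]]))(np.radians(YAW)))
    d=np.r_[inst((x,y)),ztip+.017]-s["eef_pos"]
    print("t",s["t"],"shift",(Q.inv().apply(d)/.04).round(3),"turn",(Q.inv()*tgt).as_rotvec(degrees=True).round(2),"F",np.round(s["ft_force"],2))
    a=np.radians(YAW);M=np.array([[np.cos(a),-np.sin(a)],[np.sin(a),np.cos(a)]]);print("now inst",(M.T@(s["eef_pos"][:2]-C)).round(4),"tip z",round(s["eef_pos"][2]-.017,4))
if __name__=="__main__": go(*map(float,sys.argv[1:]))
E
python3 go.py -.03 .031 .15
```

```text
t 1.0 shift [-10.566  -8.673   1.386] turn [ 0.   -0.   -8.92] F [0.51 0.48 0.33]
now inst [-0.3938  0.4392] tip z 0.2055
```

```bash
P='{"tx":-10.57,"ty":-8.67,"tz":0.5,"wz":-8.9}'; python3 -m jog '[{"tx":-10.57,"ty":-8.67,"tz":0.5,"wz":-8.9},{"tx":-10.57,"ty":-8.67,"tz":0.5,"wz":-8.9},{"tx":-10.57,"ty":-8.67,"tz":0.5,"wz":-8.9},{"tx":-10.57,"ty":-8.67,"tz":0.5,"wz":-8.9},{"tx":-10.57,"ty":-8.67,"tz":0.5,"wz":-8.9},{"tx":-10.57,"ty":-8.67,"tz":0.5,"wz":-8.9},{"tx":-10.57,"ty":-8.67,"tz":0.5,"wz":-8.9},{"tx":-10.57,"ty":-8.67,"tz":0.5,"wz":-8.9}]' 0; python3 go.py -.03 .031 .15
```

```text
t 1.0 shift [-10.566  -8.673   1.386] turn [ 0.   -0.   -8.92] F [0.51 0.48 0.33]
now inst [-0.3938  0.4392] tip z 0.2055invalid input at $[0]: expected keys tx, ty, tz, wx, wy, wz
```

```bash
python3 -m jog '[{"tx":-10.57,"ty":-8.67,"tz":0.5,"wx":0,"wy":0,"wz":-8.9},{"tx":-10.57,"ty":-8.67,"tz":0.5,"wx":0,"wy":0,"wz":-8.9},{"tx":-10.57,"ty":-8.67,"tz":0.5,"wx":0,"wy":0,"wz":-8.9},{"tx":-10.57,"ty":-8.67,"tz":0.5,"wx":0,"wy":0,"wz":-8.9},{"tx":-10.57,"ty":-8.67,"tz":0.5,"wx":0,"wy":0,"wz":-8.9},{"tx":-10.57,"ty":-8.67,"tz":0.5,"wx":0,"wy":0,"wz":-8.9},{"tx":-10.57,"ty":-8.67,"tz":0.5,"wx":0,"wy":0,"wz":-8.9},{"tx":-10.57,"ty":-8.67,"tz":0.5,"wx":0,"wy":0,"wz":-8.9}]' 0; python3 go.py -.03 .031 .15
```

```text
t: 1.67
eef_pos: [0.3454, 0.2813, 0.2106]
tcp_rot: [0.001, 0.057, 0.998, 0.0]
ft_force: [1.6, 0.5, -0.6]
width: 0.044
gripper_force: 0.0
t 1.6667 shift [-3.552 -3.982  1.092] turn [0.04 0.06 0.01] F [ 1.56  0.48 -0.55]
now inst [-0.1721  0.1902] tip z 0.1936
```

```bash
python3 -m jog '[{"tx":-3.3,"ty":-3.7,"tz":0.5,"wx":0,"wy":0,"wz":0},{"tx":-3.3,"ty":-3.7,"tz":0.5,"wx":0,"wy":0,"wz":0},{"tx":-3.3,"ty":-3.7,"tz":0.5,"wx":0,"wy":0,"wz":0},{"tx":-3.3,"ty":-3.7,"tz":0.5,"wx":0,"wy":0,"wz":0},{"tx":-3.3,"ty":-3.7,"tz":0.5,"wx":0,"wy":0,"wz":0},{"tx":-3.3,"ty":-3.7,"tz":0.5,"wx":0,"wy":0,"wz":0},{"tx":-3.3,"ty":-3.7,"tz":0.5,"wx":0,"wy":0,"wz":0},{"tx":-3.3,"ty":-3.7,"tz":0.5,"wx":0,"wy":0,"wz":0}]' 0; python3 go.py -.03 .031 .13
```

```text
t: 2.33
eef_pos: [0.4583, 0.1209, 0.1903]
tcp_rot: [-0.0, 0.058, 0.998, 0.0]
ft_force: [0.5, 0.2, -0.2]
width: 0.0005
gripper_force: 0.0
t 2.3333 shift [-0.288 -0.324  1.081] turn [ 0.02 -0.04 -0.05] F [ 0.51  0.15 -0.23]
now inst [-0.0415  0.0439] tip z 0.1733
```

Down to tip height 0.13, with a close look before engaging.

```bash
python3 -m jog '[{"tx":-0.29,"ty":-0.32,"tz":0.5,"wx":0,"wy":0,"wz":0},{"tx":-0.29,"ty":-0.32,"tz":1.08,"wx":0,"wy":0,"wz":0},{"tx":-0.29,"ty":-0.32,"tz":1.08,"wx":0,"wy":0,"wz":0},{"tx":-0.29,"ty":-0.32,"tz":1.08,"wx":0,"wy":0,"wz":0}]' 0; python3 go.py -.03 .030 .092; python3 - <<'E'
from h import *
a=imaging.snapshot("scene")
cv2.imwrite("pics/d.png",cv2.resize(a[150:310,180:370],None,fx=3.5,fy=3.5,interpolation=cv2.INTER_CUBIC))
places("scene",["lever_top","shield_edge"])
E
```

```text
t: 2.67
eef_pos: [0.4668, 0.1079, 0.1462]
tcp_rot: [-0.002, 0.057, 0.998, -0.0]
ft_force: [-0.2, -0.3, 0.4]
width: 0.0
gripper_force: 0.0
t 2.6667 shift [-0.044 -0.048  0.931] turn [-0.01 -0.21  0.1 ] F [-0.21 -0.33  0.37]
now inst [-0.0316  0.0319] tip z 0.1292
scene lever_top 0.54 [0.4719 0.138  0.1083]
scene shield_edge 0.97 [ 0.5776 -0.0156  0.13  ]
```

View pics/d.png

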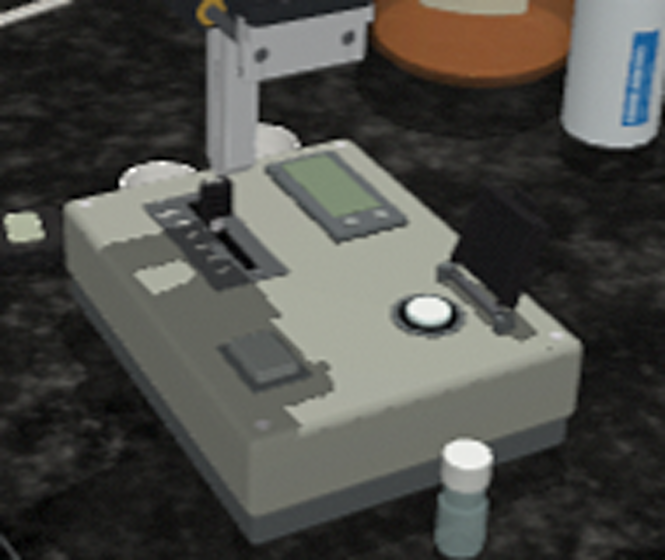

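The picture shows the closed fingers above and just right of the lever cap (crop 230,165 against 215,185), with the shield up. I descend and push left in small steps.

```bash
python3 -m jog '[{"tx":-0.04,"ty":-0.05,"tz":0.5,"wx":0,"wy":0.2,"wz":0},{"tx":-0.04,"ty":-0.05,"tz":0.93,"wx":0,"wy":0.2,"wz":0},{"tx":-0.04,"ty":-0.05,"tz":0.93,"wx":0,"wy":0,"wz":0},{"tx":-0.04,"ty":0.1,"tz":0.93,"wx":0,"wy":0,"wz":0},{"tx":-0.04,"ty":0.2,"tz":0.93,"wx":0,"wy":0,"wz":0},{"tx":-0.04,"ty":0.3,"tz":0.93,"wx":0,"wy":0,"wz":0}]' 0; python3 go.py -.03 .067 .092
```

```text
t: 3.32
eef_pos: [0.4726, 0.1182, 0.1115]
tcp_rot: [0.001, 0.057, 0.998, -0.001]
ft_force: [0.2, -3.9, 1.0]
width: 0.0006
gripper_force: 1.9
t 3.3167 shift [0.075 0.603 0.061] turn [-0.1   0.14  0.05] F [ 0.2  -3.92  0.96]
now inst [-0.027   0.0429] tip z 0.0945
```

```bash
python3 -m jog '[{"tx":0,"ty":0.1,"tz":0,"wx":0,"wy":0,"wz":0},{"tx":0,"ty":0.2,"tz":0,"wx":0,"wy":0,"wz":0},{"tx":0,"ty":0.3,"tz":0,"wx":0,"wy":0,"wz":0},{"tx":0,"ty":0.38,"tz":0,"wx":0,"wy":0,"wz":0},{"tx":0,"ty":0.45,"tz":0,"wx":0,"wy":0,"wz":0},{"tx":0,"ty":0.45,"tz":0,"wx":0,"wy":0,"wz":0}]' 0; python3 go.py -.03 .067 .092
```

```text
t: 3.82
eef_pos: [0.474, 0.1372, 0.11]
tcp_rot: [0.0, 0.058, 0.998, 0.001]
ft_force: [-0.2, 0.6, 0.4]
width: 0.0
gripper_force: 0.0
t 3.8167 shift [0.054 0.127 0.025] turn [ 0.08  0.02 -0.01] F [-0.25  0.61  0.44]
now inst [-0.0278  0.0619] tip z 0.093
```

```bash
python3 -m jog '[{"tx":0,"ty":0.05,"tz":0,"wx":0,"wy":0,"wz":0},{"tx":0,"ty":0.1,"tz":0,"wx":0,"wy":0,"wz":0},{"tx":0,"ty":0.12,"tz":0,"wx":0,"wy":0,"wz":0}]' 0; python3 go.py -.03 .067 .092
```

```text
t: 4.07
eef_pos: [0.474, 0.1415, 0.1097]
tcp_rot: [-0.0, 0.058, 0.998, 0.0]
ft_force: [-0.4, -0.4, 0.2]
width: 0.0004
gripper_force: 0.0
t 4.0667 shift [0.044 0.021 0.016] turn [ 0.03 -0.04 -0.02] F [-0.43 -0.4   0.16]
now inst [-0.0283  0.0662] tip z 0.0927
```

```bash
python3 -m jog '[{"tx":0,"ty":0.03,"tz":0,"wx":0,"wy":0,"wz":0},{"tx":0,"ty":0.05,"tz":0,"wx":0,"wy":0,"wz":0}]' 0; python3 go.py -.03 .067 .092
```

```text
t: 4.23
eef_pos: [0.4744, 0.1432, 0.1098]
tcp_rot: [-0.0, 0.058, 0.998, 0.0]
ft_force: [-0.3, 0.1, -0.7]
width: 0.0003
gripper_force: 0.1
t 4.2333 shift [ 0.048 -0.023  0.02 ] turn [ 0.01 -0.02 -0.02] F [-0.33  0.06 -0.69]
now inst [-0.0281  0.0679] tip z 0.0928
```

```bash
python3 -m jog '[{"tx":0,"ty":0.04,"tz":0,"wx":0,"wy":0,"wz":0},{"tx":0,"ty":0.05,"tz":0,"wx":0,"wy":0,"wz":0}]' 0; python3 go.py -.03 .067 .092;  python3 - <<'E'
from h import *
a=imaging.snapshot("scene");imaging.snapshot("top")
places("scene",["lever_top"]);places("top",["lever_top"])
cv2.imwrite("pics/e.png",cv2.resize(a[150:310,180:370],None,fx=3.5,fy=3.5,interpolation=cv2.INTER_CUBIC))
E
```

```text
t: 4.4
eef_pos: [0.4745, 0.1434, 0.1099]
tcp_rot: [-0.0, 0.057, 0.998, -0.002]
ft_force: [-1.1, -5.9, 1.3]
width: 0.0005
gripper_force: 3.2
t 4.4 shift [ 0.049 -0.029  0.022] turn [-0.22 -0.04  0.02] F [-1.13 -5.91  1.3 ]
now inst [-0.0281  0.0682] tip z 0.0929
scene lever_top 0.36 [0.4745 0.1628 0.1089]
```

View pics/e.png

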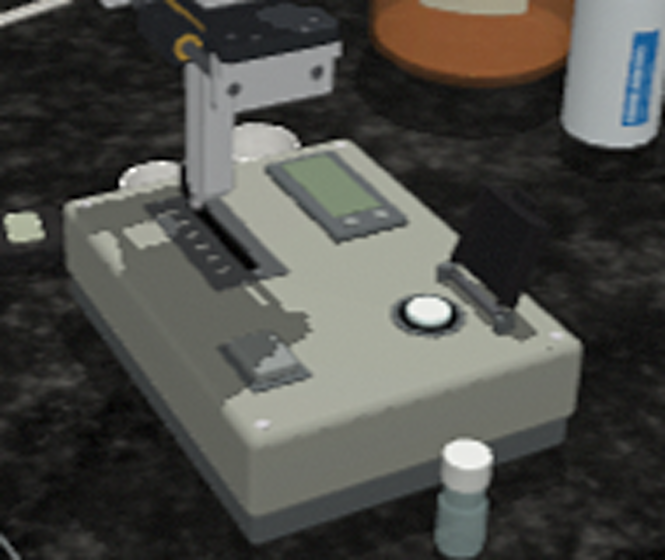

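The lever is at the home stop: contact is stiff and no slot shows beyond the finger (crop 205,200). I back off, go over the lever and come down on its left side.

```bash
python3 -m jog '[{"tx":0,"ty":-0.2,"tz":0,"wx":0,"wy":0,"wz":0},{"tx":0.04,"ty":-0.2,"tz":-0.5,"wx":0,"wy":0,"wz":0},{"tx":0.04,"ty":-0.2,"tz":-1,"wx":0,"wy":0,"wz":0},{"tx":0.04,"ty":0.5,"tz":-1,"wx":0,"wy":0,"wz":0},{"tx":0.04,"ty":1.15,"tz":-1,"wx":0,"wy":0,"wz":0},{"tx":0.04,"ty":1.15,"tz":-1,"wx":0,"wy":0,"wz":0},{"tx":0.04,"ty":1.15,"tz":-1,"wx":0,"wy":0,"wz":0}]' 0; python3 go.py -.03 .115 .092
```

```text
t: 5.18
eef_pos: [0.4784, 0.1914, 0.15]
tcp_rot: [0.0, 0.057, 0.998, 0.0]
ft_force: [0.3, -0.4, 0.1]
width: 0.0004
gripper_force: 0.0
t 5.1833 shift [ 0.009 -0.033  1.024] turn [0.01 0.01 0.1 ] F [ 0.3  -0.39  0.06]
now inst [-0.0296  0.1163] tip z 0.133
```

```bash
python3 -m jog '[{"tx":0,"ty":0,"tz":0.6,"wx":0,"wy":0,"wz":0},{"tx":0,"ty":0,"tz":1.02,"wx":0,"wy":0,"wz":0},{"tx":0,"ty":0,"tz":1.02,"wx":0,"wy":0,"wz":0},{"tx":0,"ty":-0.1,"tz":1.02,"wx":0,"wy":0,"wz":0},{"tx":0,"ty":-0.2,"tz":1.02,"wx":0,"wy":0,"wz":0},{"tx":0,"ty":-0.3,"tz":1.02,"wx":0,"wy":0,"wz":0},{"tx":0,"ty":-0.37,"tz":1.02,"wx":0,"wy":0,"wz":0},{"tx":0,"ty":-0.37,"tz":1.02,"wx":0,"wy":0,"wz":0}]' 0; python3 go.py -.03 .08 .092
```

```text
t: 5.85
eef_pos: [0.4777, 0.1762, 0.1103]
tcp_rot: [0.001, 0.058, 0.998, 0.001]
ft_force: [0.2, 1.7, 1.0]
width: 0.0006
gripper_force: 1.3
t 5.85 shift [ 0.035 -0.528  0.031] turn [ 0.11  0.13 -0.07] F [0.21 1.71 0.97]
now inst [-0.0286  0.1011] tip z 0.0933
```

```bash
python3 -m jog '[{"tx":0,"ty":-0.08,"tz":0,"wx":0,"wy":0,"wz":0},{"tx":0,"ty":-0.16,"tz":0,"wx":0,"wy":0,"wz":0},{"tx":0,"ty":-0.24,"tz":0,"wx":0,"wy":0,"wz":0},{"tx":0,"ty":-0.32,"tz":0,"wx":0,"wy":0,"wz":0},{"tx":0,"ty":-0.4,"tz":0,"wx":0,"wy":0,"wz":0},{"tx":0,"ty":-0.4,"tz":0,"wx":0,"wy":0,"wz":0}]' 0; python3 go.py -.03 .066 .092
```

```text
t: 6.35
eef_pos: [0.4748, 0.1597, 0.1092]
tcp_rot: [-0.0, 0.058, 0.998, -0.0]
ft_force: [0.7, 2.0, 1.1]
width: 0.0003
gripper_force: 0.7
t 6.35 shift [ 0.011 -0.46   0.005] turn [-0.02 -0.01 -0.03] F [0.65 2.04 1.07]
now inst [-0.0296  0.0844] tip z 0.0922
```

```bash
python3 -m jog '[{"tx":0,"ty":-0.06,"tz":0,"wx":0,"wy":0,"wz":0},{"tx":0,"ty":-0.12,"tz":0,"wx":0,"wy":0,"wz":0},{"tx":0,"ty":-0.16,"tz":0,"wx":0,"wy":0,"wz":0},{"tx":0,"ty":-0.16,"tz":0,"wx":0,"wy":0,"wz":0}]' 0; python3 go.py -.03 .0665 .092; python3 - <<'E'
from h import *
imaging.snapshot("scene");places("scene",["lever_top"])
E
```

```text
t: 6.68
eef_pos: [0.4738, 0.1532, 0.1088]
tcp_rot: [-0.0, 0.058, 0.998, -0.001]
ft_force: [0.0, -0.0, -0.0]
width: 0.0005
gripper_force: 0.0
t 6.6833 shift [ 0.004 -0.281 -0.005] turn [-0.06 -0.05 -0.03] F [ 0.01 -0.01 -0.02]
now inst [-0.0298  0.0777] tip z 0.0918
scene lever_top 0.62 [0.4721 0.1357 0.1083]
```

The lever is at the second click, reading the same as at the start. Now the last notch, in fine steps.

```bash
python3 -m jog '[{"tx":0,"ty":-0.05,"tz":0,"wx":0,"wy":0,"wz":0},{"tx":0,"ty":-0.1,"tz":0,"wx":0,"wy":0,"wz":0},{"tx":0,"ty":-0.15,"tz":0,"wx":0,"wy":0,"wz":0},{"tx":0,"ty":-0.2,"tz":0,"wx":0,"wy":0,"wz":0},{"tx":0,"ty":-0.23,"tz":0,"wx":0,"wy":0,"wz":0},{"tx":0,"ty":-0.23,"tz":0,"wx":0,"wy":0,"wz":0}]' 0; python3 go.py -.03 .0665 .092; python3 - <<'E'
from h import *
imaging.snapshot("scene");places("scene",["lever_top"])
E
```

```text
t: 7.28
eef_pos: [0.473, 0.1442, 0.1091]
tcp_rot: [-0.0, 0.058, 0.998, -0.001]
ft_force: [-0.9, 0.9, -0.0]
width: 0.0004
gripper_force: 0.4
t 7.2833 shift [ 0.01  -0.056  0.001] turn [-0.06 -0.01 -0.01] F [-0.89  0.89 -0.04]
now inst [-0.0296  0.0687] tip z 0.0921
scene lever_top 0.4 [0.473  0.1286 0.1098]
```

```bash
python3 -m jog '[{"tx":0,"ty":-0.03,"tz":0,"wx":0,"wy":0,"wz":0},{"tx":0,"ty":-0.05,"tz":0,"wx":0,"wy":0,"wz":0},{"tx":0,"ty":-0.05,"tz":0,"wx":0,"wy":0,"wz":0}]' 0; python3 go.py -.03 .0665 .092; python3 - <<'E'
from h import *
imaging.snapshot("scene");places("scene",["lever_top"])
E
```

```text
t: 7.63
eef_pos: [0.4729, 0.1424, 0.1092]
tcp_rot: [0.0, 0.058, 0.998, -0.0]
ft_force: [0.7, 1.0, 1.1]
width: 0.0008
gripper_force: 0.0
t 7.6333 shift [ 0.013 -0.011  0.005] turn [-0.04  0.   -0.02] F [0.67 1.01 1.08]
now inst [-0.0295  0.0669] tip z 0.0922
scene lever_top 0.65 [0.4679 0.1239 0.1084]
scene lever_top 0.28 [ 0.5158  0.2683 -0.0032]
```

The lever has jumped on, moving about 12 mm. I retreat upwards and move behind the shield.

```bash
python3 -m jog '[{"tx":0,"ty":0.25,"tz":0,"wx":0,"wy":0,"wz":0},{"tx":0,"ty":0.25,"tz":-0.6,"wx":0,"wy":0,"wz":0},{"tx":0,"ty":0.25,"tz":-1.6,"wx":0,"wy":0,"wz":0},{"tx":0,"ty":0.25,"tz":-1.9,"wx":0,"wy":0,"wz":0},{"tx":0,"ty":0.25,"tz":-1.9,"wx":0,"wy":0,"wz":0}]' 0; python3 go.py .123 -.072 .165; python3 - <<'E'
from h import *
b=imaging.snapshot("scene");places("scene",["lever_top"])
cv2.imwrite("pics/f.png",cv2.resize(b[150:310,180:370],None,fx=3.5,fy=3.5,interpolation=cv2.INTER_CUBIC))
E
```

```text
t: 8.15
eef_pos: [0.4774, 0.1539, 0.1897]
tcp_rot: [0.005, 0.057, 0.998, 0.001]
ft_force: [0.6, 0.8, 0.6]
width: 0.0003
gripper_force: 0.0
t 8.15 shift [-3.73  -3.774  0.217] turn [0.14 0.52 0.02] F [0.64 0.78 0.59]
now inst [-0.0263  0.0789] tip z 0.1727
scene lever_top 0.6 [0.4744 0.1226 0.1093]
```

View pics/f.png

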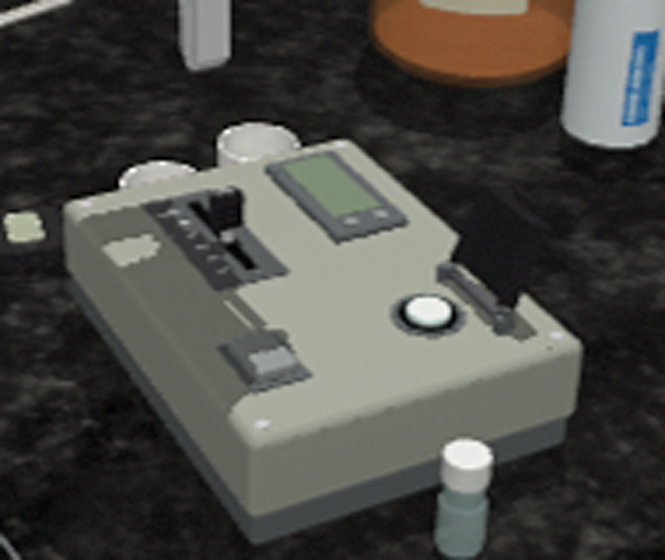

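The lever stands at the third click (crop 228,208) and the instrument has not moved. Next, behind the shield.

```bash
python3 -m jog '[{"tx":-3.73,"ty":-3.77,"tz":0,"wx":0,"wy":0.3,"wz":0},{"tx":-3.73,"ty":-3.77,"tz":0,"wx":0,"wy":0.3,"wz":0},{"tx":-3.73,"ty":-3.77,"tz":0,"wx":0,"wy":0.3,"wz":0},{"tx":-3.73,"ty":-3.77,"tz":0,"wx":0,"wy":0.3,"wz":0},{"tx":-3.73,"ty":-3.77,"tz":0,"wx":0,"wy":0.3,"wz":0},{"tx":-3.73,"ty":-3.77,"tz":0,"wx":0,"wy":0.3,"wz":0},{"tx":-3.73,"ty":-3.77,"tz":0,"wx":0,"wy":0.3,"wz":0},{"tx":-3.73,"ty":-3.77,"tz":0,"wx":0,"wy":0.3,"wz":0}]' 0; python3 go.py .123 -.072 .112
```

```text
t: 8.92
eef_pos: [0.6032, -0.0138, 0.1825]
tcp_rot: [-0.005, 0.058, 0.998, 0.001]
ft_force: [-1.0, 0.3, 1.0]
width: 0.0004
gripper_force: 0.0
t 8.9167 shift [-0.141  0.029  1.337] turn [ 0.05 -0.59 -0.06] F [-0.97  0.29  0.97]
now inst [ 0.1179 -0.0732] tip z 0.1655
```

```bash
python3 -m jog '[{"tx":-0.15,"ty":0.03,"tz":0,"wx":0,"wy":-0.5,"wz":0},{"tx":-0.15,"ty":0.03,"tz":0.4,"wx":0,"wy":-0.5,"wz":0},{"tx":-0.15,"ty":0.03,"tz":0.9,"wx":0,"wy":-0.5,"wz":0},{"tx":-0.15,"ty":0.03,"tz":1.33,"wx":0,"wy":-0.5,"wz":0},{"tx":-0.15,"ty":0.03,"tz":1.33,"wx":0,"wy":-0.5,"wz":0}]' 0; python3 go.py .058 -.072 .112
```

```text
t: 9.33
eef_pos: [0.6068, -0.0113, 0.1276]
tcp_rot: [-0.002, 0.057, 0.998, 0.0]
ft_force: [-0.7, 0.6, -0.9]
width: 0.0006
gripper_force: 0.0
t 9.3333 shift [ 1.58  -0.038 -0.028] turn [ 0.04 -0.28  0.11] F [-0.7   0.64 -0.85]
now inst [ 0.1212 -0.0704] tip z 0.1106
```

```bash
python3 -m jog '[{"tx":0.2,"ty":0,"tz":0,"wx":0,"wy":0,"wz":0},{"tx":0.4,"ty":0,"tz":0,"wx":0,"wy":0,"wz":0},{"tx":0.6,"ty":0,"tz":0,"wx":0,"wy":0,"wz":0},{"tx":0.8,"ty":0,"tz":0,"wx":0,"wy":0,"wz":0},{"tx":1.0,"ty":0,"tz":0,"wx":0,"wy":0,"wz":0},{"tx":1.2,"ty":0,"tz":0,"wx":0,"wy":0,"wz":0},{"tx":1.4,"ty":0,"tz":0,"wx":0,"wy":0,"wz":0},{"tx":1.5,"ty":0,"tz":0,"wx":0,"wy":0,"wz":0}]' 0; python3 go.py -.03 -.072 .13
```

```text
t: 10.0
eef_pos: [0.5497, -0.0066, 0.1318]
tcp_rot: [0.001, 0.058, 0.998, -0.0]
ft_force: [0.2, 0.4, -0.0]
width: 0.0005
gripper_force: 0.0
t 10.0 shift [ 2.348  0.006 -0.387] turn [ 0.    0.17 -0.02] F [ 0.19  0.37 -0.05]
now inst [ 0.064  -0.0723] tip z 0.1148
```

```bash
python3 - <<'E'
from h import *
b=imaging.snapshot("scene");places("scene",["shield_edge","lever_top"])
cv2.imwrite("pics/g.png",cv2.resize(b[150:310,180:370],None,fx=3.5,fy=3.5,interpolation=cv2.INTER_CUBIC))
E
```

```text
scene shield_edge 0.83 [ 0.516 -0.007  0.126]
```

View pics/g.png

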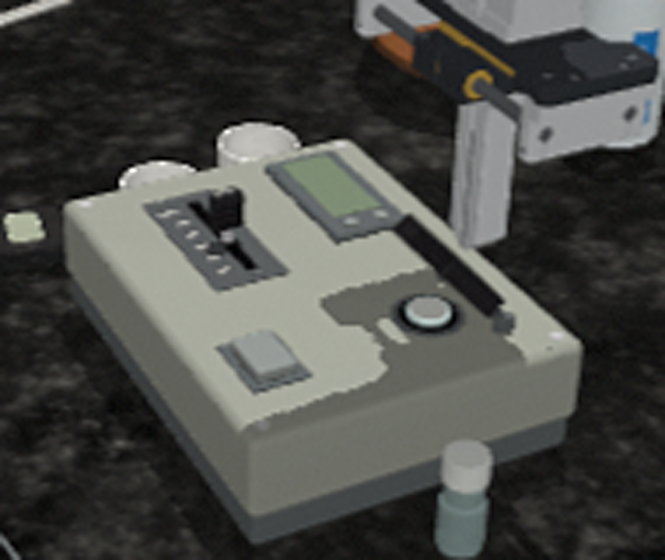

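The shield is tipped past upright (edge near crop 420,230) and falling. I lift off and move to above the key.

```bash
python3 -m jog '[{"tx":0,"ty":0,"tz":-0.3,"wx":0,"wy":0,"wz":0},{"tx":0,"ty":0,"tz":-0.6,"wx":0,"wy":0,"wz":0},{"tx":1.0,"ty":0,"tz":-0.8,"wx":0,"wy":0,"wz":0},{"tx":2.0,"ty":0,"tz":-0.8,"wx":0,"wy":0,"wz":0},{"tx":3.2,"ty":0,"tz":-0.8,"wx":0,"wy":0,"wz":0},{"tx":3.2,"ty":0,"tz":-0.8,"wx":0,"wy":0,"wz":0},{"tx":3.2,"ty":0,"tz":-0.8,"wx":0,"wy":0,"wz":0}]' 0; python3 go.py -.064 -.0715 .09; python3 - <<'E'
from h import *
b=imaging.snapshot("scene");places("scene",["shield_edge","lever_top","read_key_top"])
cv2.imwrite("pics/i.png",cv2.resize(b[150:310,180:370],None,fx=3.5,fy=3.5,interpolation=cv2.INTER_CUBIC))
imaging.snapshot("top");places("top",["shield_edge","lever_top"])
E
```

```text
t: 10.73
eef_pos: [0.4221, 0.0084, 0.1639]
tcp_rot: [0.002, 0.058, 0.998, -0.0]
ft_force: [-0.5, 0.6, -0.2]
width: 0.0006
gripper_force: 0.0
t 10.7333 shift [-0.008  0.012  1.422] turn [-0.    0.23 -0.  ] F [-0.49  0.64 -0.19]
now inst [-0.0646 -0.072 ] tip z 0.1469
scene shield_edge 0.79 [ 0.4955 -0.0018  0.0913]
scene lever_top 0.47 [0.4734 0.1196 0.1087]
scene read_key_top 0.75 [0.4254 0.0063 0.0852]
top shield_edge 0.75 [0.498  0.0025 0.093 ]
top lever_top 0.55 [0.4673 0.1188 0.1083]
```

View pics/i.png

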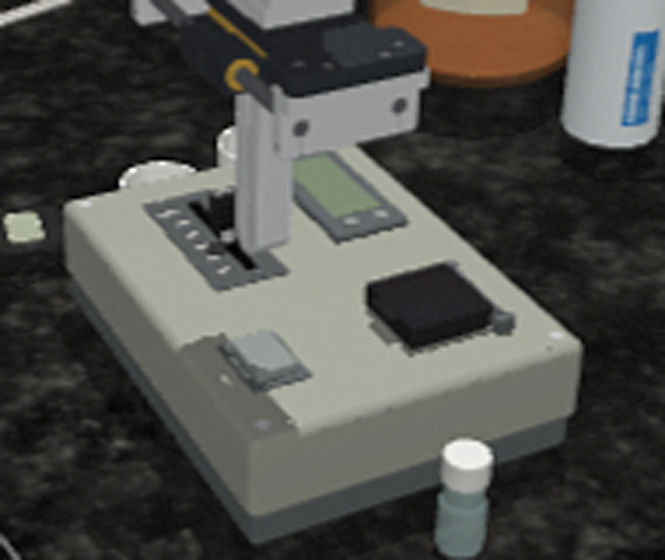

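The shield lies flat over the well (crop 430,305), the lever is at click three, and the fingers are above the key. Pressing now.

```bash
python3 -m jog '[{"tx":0,"ty":0,"tz":0.5,"wx":0,"wy":0.2,"wz":0},{"tx":0,"ty":0,"tz":1.0,"wx":0,"wy":0.2,"wz":0},{"tx":0,"ty":0,"tz":1.42,"wx":0,"wy":0.2,"wz":0},{"tx":0,"ty":0,"tz":1.42,"wx":0,"wy":0.2,"wz":0},{"tx":0,"ty":0,"tz":1.42,"wx":0,"wy":0.2,"wz":0}]' 0; python3 go.py -.064 -.072 .079
```

```text
t: 11.5
eef_pos: [0.4237, 0.008, 0.1057]
tcp_rot: [-0.001, 0.058, 0.998, 0.0]
ft_force: [-0.3, 0.3, 0.0]
width: 0.0005
gripper_force: 0.0
t 11.5 shift [0.027 0.006 0.244] turn [ 0.01 -0.15 -0.02] F [-0.27  0.33  0.  ]
now inst [-0.0629 -0.0722] tip z 0.0887
```

```bash
python3 -m jog '[{"tx":0,"ty":0,"tz":0.1,"wx":0,"wy":0,"wz":0},{"tx":0,"ty":0,"tz":0.18,"wx":0,"wy":0,"wz":0},{"tx":0,"ty":0,"tz":0.23,"wx":0,"wy":0,"wz":0},{"tx":0,"ty":0,"tz":0.27,"wx":0,"wy":0,"wz":0},{"tx":0,"ty":0,"tz":0.27,"wx":0,"wy":0,"wz":0}]' 0; python3 go.py -.064 -.072 .079
```

```text
t: 11.92
eef_pos: [0.4254, 0.0077, 0.0966]
tcp_rot: [0.002, 0.058, 0.998, -0.0]
ft_force: [0.8, -0.5, 4.0]
width: 0.0002
gripper_force: 1.8
t 11.9167 shift [0.071 0.008 0.014] turn [-0.01  0.18 -0.01] F [ 0.84 -0.48  4.01]
now inst [-0.0611 -0.0723] tip z 0.0796
```

Not yet at the stop; slightly further until the force rises stiffly.

```bash
python3 -m jog '[{"tx":0.05,"ty":0,"tz":0.03,"wx":0,"wy":0,"wz":0},{"tx":0.05,"ty":0,"tz":0.06,"wx":0,"wy":0,"wz":0},{"tx":0.05,"ty":0,"tz":0.06,"wx":0,"wy":0,"wz":0}]' 0; python3 go.py -.064 -.072 .079
```

```text
t: 12.17
eef_pos: [0.425, 0.0077, 0.096]
tcp_rot: [0.003, 0.058, 0.998, -0.0]
ft_force: [0.4, 0.6, 12.2]
width: 0.0009
gripper_force: 6.3
t 12.1667 shift [0.061 0.009 0.001] turn [-0.02  0.36 -0.01] F [ 0.41  0.65 12.22]
now inst [-0.0616 -0.0724] tip z 0.079
```

Bottomed at 12 N with the tip at 79 mm, which is full travel. Releasing and checking.

```bash
python3 -m jog '[{"tx":0,"ty":0,"tz":-0.2,"wx":0,"wy":0,"wz":0},{"tx":0,"ty":0,"tz":-0.8,"wx":0,"wy":0,"wz":0},{"tx":0,"ty":0,"tz":-1.8,"wx":0,"wy":0,"wz":0},{"tx":0,"ty":0,"tz":-2.5,"wx":0,"wy":0,"wz":0},{"tx":0,"ty":0,"tz":-2.5,"wx":0,"wy":0,"wz":0},{"tx":0,"ty":0,"tz":-2.5,"wx":0,"wy":0,"wz":0}]' 0; python3 - <<'E'
from h import *
b=imaging.snapshot("scene");places("scene",["photometer","shield_edge","lever_top","read_key_top","spare_vial"])
cv2.imwrite("pics/j.png",cv2.resize(b[150:310,180:370],None,fx=3.5,fy=3.5,interpolation=cv2.INTER_CUBIC)); st()
E
```

```text
t: 12.67
eef_pos: [0.4227, 0.0081, 0.1947]
tcp_rot: [0.001, 0.058, 0.998, -0.0]
ft_force: [-0.2, -0.3, 0.2]
width: 0.0007
gripper_force: 0.0
scene photometer 0.69 [ 0.4983  0.0718 -0.0029]
scene shield_edge 0.7 [ 0.4945 -0.0056  0.0911]
scene lever_top 0.63 [0.472  0.1182 0.1085]
scene read_key_top 0.45 [0.4249 0.003  0.0855]
scene spare_vial 0.64 [ 0.4798 -0.0876  0.0013]
12.97 [0.4207 0.0084 0.1916] [-1.900e-03  5.770e-02  9.983e-01  2.000e-04] [ 0.48 -0.33 -0.2 ] 0.0006893689620093481
```

View pics/j.png

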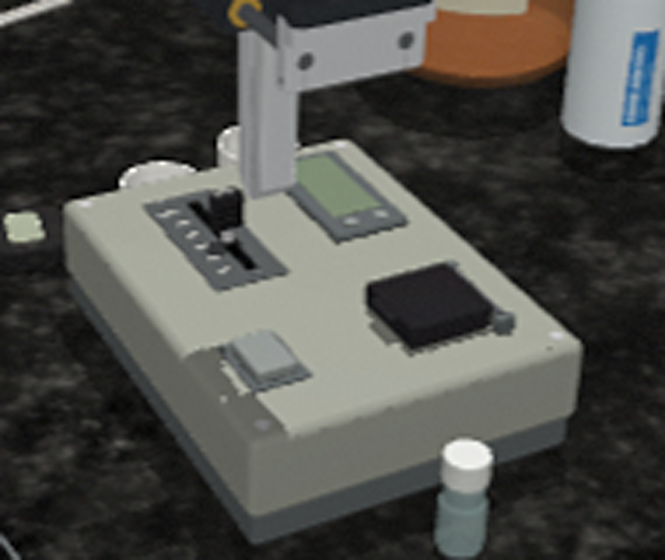

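The lever is at the third click (crop 228,208), the shield is shut, the key is up again and everything else is in place.

```bash
python3 -c "
from workcell import r
print(r.finish_job())"
```

```text
the job is handed in; nothing more can be done
None
```

Job handed in at about 13 s: the filter lever went to its home stop and then to the third click, the light shield was shut, and the read key was pressed fully down once and released. The photometer and the vial read the same position as before; I did not re-measure the cans and stopwatch.

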